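# Zero a dough press and set its gap

### The job

Set the gap of the bench dough press with the upright screw that has the dark bar handle on its bridge: turn it clockwise (seen from above) until you feel the upper plate bottom, pause there a moment, then back it off by a quarter turn from that stop and let go. Do not force it once it has bottomed, or the brass bush under the handle is dragged round in the bridge, and leave the other things on the table where they are.

Things in the scene. Friction and masses are not known exactly. Their poses are not given: they have to be found in the camera images.
- handle (a point): Centre of the dark steel bar handle, on the screw's upright axis: 54 mm long (this point's x), 14 mm thick (y), 32 mm high (z up), ends alike. Underside 24 mm above the bridge, on a 21 mm wide collar. The stop may lie at any direction of the bar. The handle stays where it is left and does not rise or sink as it turns; thread friction 0.06 N m; a soft grip (20 to 30 N) is enough.
- bush_edge (a point): Point on a corner of the brass six-sided bush (37 mm across corners, 9 mm high) that sits on the bridge around the screw, 18.5 mm from the screw's axis. It stays still unless the screw is forced: at the stop the torque rises abruptly, and above about 0.45 N m the bush is dragged round.
- plate_low (a point): Centre of the underside of the round upper aluminium plate (150 mm diameter, 16 mm thick), under the bridge. The screw moves it: clockwise from above lowers it 3 mm a full turn until it bottoms. It starts 50 to 137 degrees (0.9 to 2.4 rad) of turn above that stop, how much is not known beforehand.
- bed_top (a point): Centre of the top of the fixed round bed plate (150 mm diameter), 59 mm above the table, right under the screw; z up. The height of plate_low above this point is the gap: 0 when bottomed, 0.75 mm after a quarter turn back.
- press: The dough press, bolted to the table: dark base plate 170 (x) by 240 mm (y), two white posts 220 mm apart over their outer faces (y), a white bridge 44 mm wide and 220 mm long across their tops, its top face 138 mm above the table. Origin at the centre of its underside, under the screw.
- cutters: Bystander: nested round steel pastry cutters, 92 mm across, 45 mm high, loose. Origin at the centre of the underside.
- tin: Bystander: shallow aluminium tart tin, 110 mm across, 30 mm high, loose. Origin at the centre of the underside.
- scraper: Bystander: steel dough scraper with a dark wooden back, about 100 x 110 mm, 16 mm high, loose, lying flat. Origin at the middle of its underside.

How it is judged:
By the outcome, as a careful person would: the job done as asked, in the order asked, and still so for the second after the job is handed in, with the robot touching nothing.
It also fails if it takes over 67 s, if anything falls off the work surface, if the arm or the gripper's body presses on something with over 40 N, if the wrist force passes 120 N, or if a joint passes its speed limit or range.

### The arm

A 6-joint arm with a two-finger parallel gripper is mounted at the origin on the work surface. World frame = base frame: x ahead of the robot, y to its left, z up, the work surface at z = 0. Lengths are in mm, angles in rad, forces in N, time in s.
With the tool pointing down it reaches from about 325 to 900 mm from the base axis. Payload 6.1 kg.
Tool frame: the origin (TCP) lies at the very end of the fingers, on their centre line; the grasp point (between the pads) lies 19 mm behind it; z points along the fingers, y is the line along which they close (so a half turn about z gives the same grasp; the last joint's range is limited). The gripper opens to 85 mm and grips with 20 to 120 N. Pads are 22 mm wide; open, the fingers measure 114 mm over their backs; the gripper's body (76 mm by 85 mm) begins 54 mm behind the grasp point. The pads swing forward as they close: fully open they stand 13 mm farther back than shut.
Start: joints at [-1.394, 0.22, 1.526, -0, 1.395, -0.126], TCP at [186.364, -596.56, 231.3] pointing down, gripper open.
Joint ranges: [-2.98, 2.98], [-0.91, 2.08], [0.09, 2.57], [-1.24, 4.39], [0.2, 2.65], [-2.68, 2.68]. Speed limits (rad/s): [2.57, 2.57, 3.01, 3.14, 3.14, 3.14].

### API

Orientations are given as a 3x3 rotation matrix whose columns are the frame's x, y, z axes.
In Python, from workcell import get_state, read_camera, camera_params, hand_in gives the robot as it stands.
- The arm moves only by the tool step_arm, never from a script. Its argument "series" is a list of rows, each an object with "offset": the shift along the tool's x, y, z in m, a list of three; "roll": the turn about the tool's z in rad; "fingers": the closure in counts, from 0 (fully open) to 255 (shut). A call has 1 to 8 rows; each row is the pose to reach, as a shift and turn from the pose commanded when the call began, along the tool's axes at that moment; what a row does not reach only later rows make up. A row lasts 1/12 s, in which the tool goes at most 41.7 mm and 7.16 degrees, less where a joint would pass 70% of its speed; a pose out of reach is approached as far as the arm can. A call with a gripper value outside its range is refused whole. The fingers move at their own pace and stop on an object; the grip force is fixed at half the most. Time passes only in rows, so rows that repeat a pose let the fingers close. It gives the time, the measured TCP pose, the force, the opening and the grip force at its end, in the units of the state.
- get_state(): the state, without advancing time (a new reading comes with each control period).
- read_camera(name): name is "side" or "top"; returns the picture (480x640x3 uint8, red, green, blue); there is no depth.
- camera_params(name): a dict with "fx", "fy", "cx", "cy" (pixels), "extrinsics" (4x4, takes a point from world to camera coordinates). Camera axes: x right, y up, looking along -z (the intrinsics and any distortion apply to the point x, -y, -z); pixel columns grow to the right and rows downward; lengths in mm; the calibration is good to about 2 mm. A picture is of the moment at which its call begins. camera_params takes no time and is no camera call.
- hand_in(): hands the job in; it is judged then, once.
The state is a dict: "clock": time; "joints": joint angles; "qvel": joint speeds; "effort": joint torques, N m; "ee_pos": TCP position; "ee_rot": TCP orientation; "ft_force": force on the tool from outside, world axes, zero at the start; "ft_torque": the same for the moment, N m; "finger_gap": finger opening in mm; "gripper_force": force on a finger pad.
Only numpy, scipy, OpenCV 4.12 (cv2) and the standard library are available. Lean on these libraries where they do the work, as an engineer would, in place of code of your own. Each camera call takes 0.05 s, during which the arm holds its last target. There are 200 camera calls.

## Working session

There is one attempt and no reset: what is moved stays moved. The work goes in short steps, Python scripts to look and compute and a tool call to move; the robot and the scene stay as the last step left them, time stands still between calls to the robot, and variables do not carry over. Pictures are saved under pics/ and viewed, at most 10 in all, crops included, and the job is handed in when it is done.

Besides the shell and the picture viewer there is one more tool, called after ">>>" in YAML: its name, and indented under it one key for each argument. step_arm: Moves the arm, as the interface text tells. Its arguments: {"type":"object","properties":{"series":{"type":"array","items":{"type":"object","properties":{"offset":{"type":"array","items":{"type":"number"}},"roll":{"type":"number"},"fingers":{"type":"number"}}}}},"required":["series"]}

```bash
ls; mkdir -p pics; python3 - <<'E'
from workcell import *
import cv2
for n in ("side","top"):
    cv2.imwrite(f"pics/{n}0.png",read_camera(n)[:,:,::-1]); p=camera_params(n); print(p)
s=get_state();print(s)
E
```

```text
pics
{'fx': 505.4050465513325, 'fy': 505.4050465513325, 'cx': 322.4770681142821, 'cy': 236.1944872827172, 'extrinsics': array([[-9.89817954e-01, -1.41688176e-01,  1.35969868e-02,
         4.94835248e+02],
       [ 8.76277257e-02, -5.31294045e-01,  8.42643471e-01,
        -1.61499172e+02],
       [-1.12168618e-01,  8.35255110e-01,  5.38300197e-01,
        -1.21327674e+03],
       [ 0.00000000e+00,  0.00000000e+00,  0.00000000e+00,
         1.00000000e+00]])}
{'fx': 613.9675050688305, 'fy': 613.9675050688305, 'cx': 316.2182429553811, 'cy': 234.83582668653364, 'extrinsics': array([[-2.73164606e-02, -9.99620738e-01,  3.49164396e-03,
         1.37127113e+01],
       [ 9.96190118e-01, -2.69329886e-02,  8.29449423e-02,
        -5.18047262e+02],
       [-8.28194440e-02,  5.74410346e-03,  9.96548014e-01,
        -1.41909384e+03],
       [ 0.00000000e+00,  0.00000000e+00,  0.00000000e+00,
         1.00000000e+00]])}
{'clock': 0.1, 'joints': array([-1.39409347e+00,  2.21176856e-01,  1.52749773e+00, -1.08069624e-05,
        1.39472535e+00, -1.26137540e-01]), 'qvel': array([ 0.00067968, -0.0006941 , -0.00376009,  0.00183843,  0.0001728 ,
       -0.00062357]), 'effort': array([ 2.04679287e-03, -4.98241997e+01, -3.90549266e+01, -1.68189517e-04,
        5.64784859e-03, -1.01632435e-05]), 'ee_pos': array([ 186.26750966, -596.01660808,  230.28977774]), 'ee_rot': array([[ 9.54492709e-01,  2.98234070e-01, -3.28166244e-04],
       [ 2.98234172e-01, -9.54491079e-01,  1.77726674e-03],
       [ 2.16809742e-04, -1.79425854e-03, -9.99998367e-01]]), 'ft_force': array([ 0.13648301, -0.06216202,  0.65343184]), 'ft_torque': array([-0.04573766,  0.00719576, -0.02082116]), 'gripper_force': 0.0, 'finger_gap': 85.21481850012482}
```

View pics/top0.png

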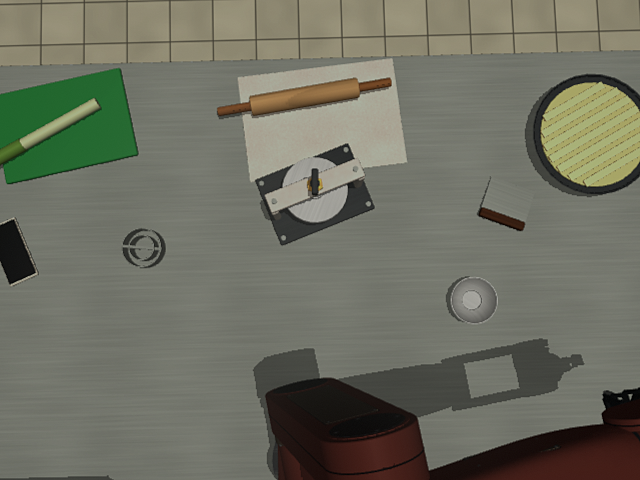

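View pics/side0.png

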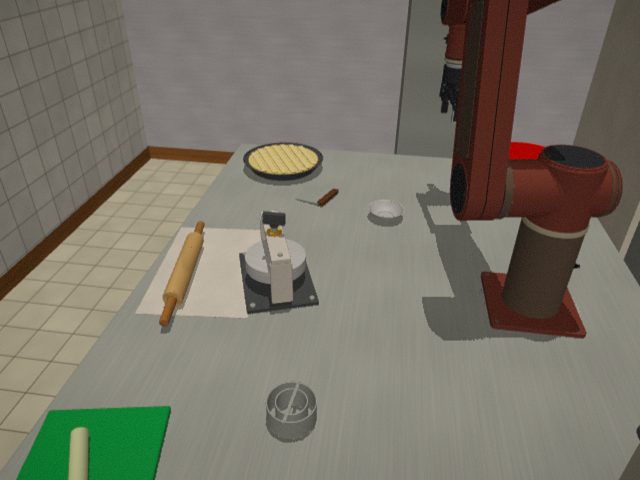

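The top view shows the press at about (316,190), with the dark handle at (315,182) and its bar nearly along image rows. In the side view the handle is at (274,218). Next I'll measure it in both views.

```bash
cat > h.py <<'E'
from workcell import *
import cv2, numpy as np
def ray(n,u,v):
    p=camera_params(n);E=p["extrinsics"];R=E[:3,:3];t=E[:3,3]
    d=R.T@np.array([(u-p["cx"])/p["fx"],-(v-p["cy"])/p["fy"],-1]);return -R.T@t,d
def onz(n,u,v,z):
    o,d=ray(n,u,v);return o+d*(z-o[2])/d[2]
def proj(n,X):
    p=camera_params(n);E=p["extrinsics"];c=E[:3,:3]@X+E[:3,3]
    return p["cx"]-p["fx"]*c[0]/c[2],p["cy"]+p["fy"]*c[1]/c[2]
def dark(n,box,th=70):
    u0,v0,u1,v1=box;im=read_camera(n)[v0:v1,u0:u1]
    m=(im.max(2)<th).astype(np.uint8);k,l,s,c=cv2.connectedComponentsWithStats(m)
    return im,l,s,c
E
python3 - <<'E'
from h import *
ims=[]
for n,b in (("top",(285,150,350,220)),("side",(245,200,305,245))):
    im,l,s,c=dark(n,b)
    for i in range(1,len(s)):
        if s[i][4]>25:
            pts=np.argwhere(l==i)[:,::-1].astype(np.float32)
            print(n,i,s[i]+[b[0],b[1],0,0,0],c[i]+b[:2],cv2.minAreaRect(pts+np.float32(b[:2])))
    cv2.imwrite(f"pics/{n}c.png",cv2.resize(im[:,:,::-1],None,fx=8,fy=8,interpolation=0)); ims.append(cv2.resize(im[:,:,::-1],(390,390),interpolation=0))
cv2.imwrite("pics/c.png",np.hstack(ims))
E
```

```text
top 1 [315 150  35  15 318] [335.80503145 156.09119497] ((332.0, 157.0), (14.0, 34.0), 90.0)
top 3 [310 169   9  28 184] [314.25543478 182.22282609] ((314.0, 182.5), (27.0, 8.0), 90.0)
top 4 [329 183  21  37 242] [344.07438017 208.45041322] ((339.0, 201.0), (36.0, 20.0), 90.0)
top 15 [285 208  16  12  97] [289.57731959 215.21649485] ((292.5, 213.5), (15.0, 11.0), 0.0)
side 1 [263 212  22  16 265] [273.5245283  219.13207547] ((273.34161376953125, 220.0841522216797), (21.990324020385742, 14.229032516479492), 5.710593223571777)
```

View pics/c.png

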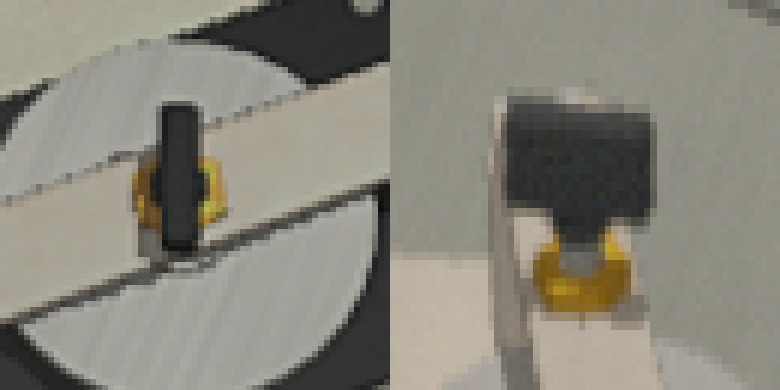

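The crops show the bar standing nearly along image columns in the top view, over the yellow bush at about (315,184). In the side view the bar spans (263..285, 216..236).

```bash
python3 - <<'E'
from h import *
print("cam",ray("top",0,0)[0])
print("bush",onz("top",315,184.2,147))
a=onz("top",314.9,168.3,194);b=onz("top",314.9,194.9,194);print("ends",a,b,onz("top",314.9,194.9,162))
o,d=ray("top",314.9,182);o2,d2=ray("side",273.5,219.2-0.6)
A=np.c_[d,-d2];t=np.linalg.lstsq(A,o2-o,rcond=None)[0];print(o+d*t[0],o2+d2*t[1])
# mask orientation by moments
im,l,s,c=dark("top",(285,150,350,220))
i=l[182-150,314-285];p=np.argwhere(l==i)[:,::-1]+[285,150]
w=np.array([onz("top",u,v,194)[:2] for u,v in p]);e,V=np.linalg.eigh(np.cov(w.T));print(w.mean(0),V[:,1],np.degrees(np.arctan2(V[1,1],V[0,1])))
for y in (-1,1): print(w[:,0].min(),w[:,0].max(),w[:,1].min(),w[:,1].max())
for side in (178,172,188): 
  for X in ():pass
E
```

```text
cam [ 398.91958245    7.90637149 1457.11667297]
bush [ 6.17378527e+02 -1.20495578e-02  1.47000000e+02]
ends [ 6.43001809e+02 -4.28437953e-01  1.94000000e+02] [587.11491552   1.08881305 194.        ] [591.88268622   0.91609594 162.        ]
[6.17159981e+02 2.49379719e-01 1.76438100e+02] [6.18516657e+02 4.50670577e-01 1.76668088e+02]
[613.7509061    1.70646531] [-0.99983798  0.01800034] 178.9686007020004
584.8069653401225 641.6868481770733 -6.147196243245324 10.705896555643877
584.8069653401225 641.6868481770733 -6.147196243245324 10.705896555643877
```

>>> step_arm:
  series:
    - {"offset": [0.025,-0.018,0],"roll": -0.118,"fingers": 0}
    - {"offset": [0.049,-0.037,0],"roll": -0.235,"fingers": 0}
    - {"offset": [0.074,-0.055,0],"roll": -0.353,"fingers": 0}
    - {"offset": [0.098,-0.073,0],"roll": -0.47,"fingers": 0}
    - {"offset": [0.123,-0.092,0],"roll": -0.588,"fingers": 0}
    - {"offset": [0.147,-0.11,0],"roll": -0.705,"fingers": 0}
    - {"offset": [0.172,-0.129,0],"roll": -0.823,"fingers": 0}
    - {"offset": [0.196,-0.147,0],"roll": -0.94,"fingers": 0}

```text
clock: 0.92
ee_pos: [330.3, -396.4, 231.3]
ee_rot: [[0.317, 0.949, 0.0], [0.949, -0.317, 0.0], [0.0, 0.0, -1.0]]
ft_force: [0.9, -0.5, 0.3]
finger_gap: 85.5
gripper_force: 0.0
```

```bash
cat > st.py <<'E'
from h import *
import sys
s=get_state();R=s["ee_rot"];p=s["ee_pos"]
print("t",round(s["clock"],2),"p",p.round(1),"yaw",np.degrees(np.arctan2(R[1,0],R[0,0])).round(2),"j",s["joints"].round(3),"F",s["ft_force"].round(1),"T",s["ft_torque"].round(3),"eff6",s["effort"][5].round(3),"gap",round(s["finger_gap"],1),"gf",round(float(s["gripper_force"]),1))
if len(sys.argv)>1:
    g=np.array([float(x) for x in sys.argv[1:4]]);print("tool offset mm",(R.T@(g-p)).round(1),"z axis",R[:,2].round(4))
E
python3 st.py 617 0.4 230
```

```text
t 0.92 p [ 330.3 -396.4  231.3] yaw 71.53 j [-1.029 -0.042  1.807  0.     1.376 -0.707] F [ 0.9 -0.5  0.3] T [-0.004 -0.002 -0.006] eff6 0.998 gap 85.5 gf 0.0
tool offset mm [467.2 146.3   1.3] z axis [ 2.e-04  0.e+00 -1.e+00]
```

>>> step_arm:
  series:
    - {"offset": [0.029,0.009,0],"roll": -0.117,"fingers": 0}
    - {"offset": [0.058,0.018,0],"roll": -0.235,"fingers": 0}
    - {"offset": [0.088,0.027,0],"roll": -0.352,"fingers": 0}
    - {"offset": [0.117,0.037,0],"roll": -0.469,"fingers": 0}
    - {"offset": [0.146,0.046,0],"roll": -0.586,"fingers": 0}
    - {"offset": [0.175,0.055,0],"roll": -0.704,"fingers": 0}
    - {"offset": [0.205,0.064,0],"roll": -0.821,"fingers": 0}
    - {"offset": [0.234,0.073,0],"roll": -0.938,"fingers": 0}

```text
clock: 1.58
ee_pos: [474.8, -198.3, 231.4]
ee_rot: [[-0.578, 0.816, 0.0], [0.816, 0.578, -0.0], [-0.0, 0.0, -1.0]]
ft_force: [-0.4, -0.0, -0.3]
finger_gap: 85.6
gripper_force: 0.0
```

```bash
python3 st.py 617 0.4 230
```

```text
t 1.58 p [ 474.8 -198.3  231.4] yaw 125.29 j [-0.549 -0.046  1.811  0.     1.377 -1.165] F [-0.4 -0.  -0.3] T [-0.03   0.005 -0.04 ] eff6 0.935 gap 85.6 gf 0.0
tool offset mm [ 80.  230.9   1.4] z axis [ 2.e-04 -1.e-04 -1.e+00]
```

>>> step_arm:
  series:
    - {"offset": [0.012,0.035,0],"roll": -0.117,"fingers": 0}
    - {"offset": [0.024,0.069,0],"roll": -0.235,"fingers": 0}
    - {"offset": [0.036,0.104,0],"roll": -0.352,"fingers": 0}
    - {"offset": [0.048,0.139,0],"roll": -0.469,"fingers": 0}
    - {"offset": [0.06,0.173,0],"roll": -0.586,"fingers": 0}
    - {"offset": [0.072,0.208,0],"roll": -0.704,"fingers": 0}
    - {"offset": [0.08,0.231,0],"roll": -0.821,"fingers": 0}
    - {"offset": [0.08,0.231,0],"roll": -0.938,"fingers": 0}

```text
clock: 2.25
ee_pos: [619.4, 2.5, 230.9]
ee_rot: [[-1.0, 0.013, 0.001], [0.013, 1.0, 0.002], [-0.001, 0.002, -1.0]]
ft_force: [-0.2, 0.1, 0.1]
finger_gap: 85.7
gripper_force: 0.0
```

```bash
python3 - <<'E'
from h import *
a=read_camera("side")[130:290,190:350,::-1];b=read_camera("top")[110:270,240:400,::-1]
f=lambda i:cv2.resize(i,(400,400),interpolation=cv2.INTER_CUBIC)
cv2.imwrite("pics/d.png",np.hstack([f(a),f(b)]))
E
python3 st.py 617 0.4 170
```

```text
t 2.35 p [ 6.178e+02 -6.000e-01  2.308e+02] yaw 178.89 j [-0.129  0.204  1.546 -0.     1.392 -1.68 ] F [-0.4  0.1  0.7] T [-0.053 -0.019  0.018] eff6 -1.42 gap 85.3 gf 0.0
tool offset mm [ 0.8  1.  60.8] z axis [-8.e-04 -0.e+00 -1.e+00]
```

View pics/d.png

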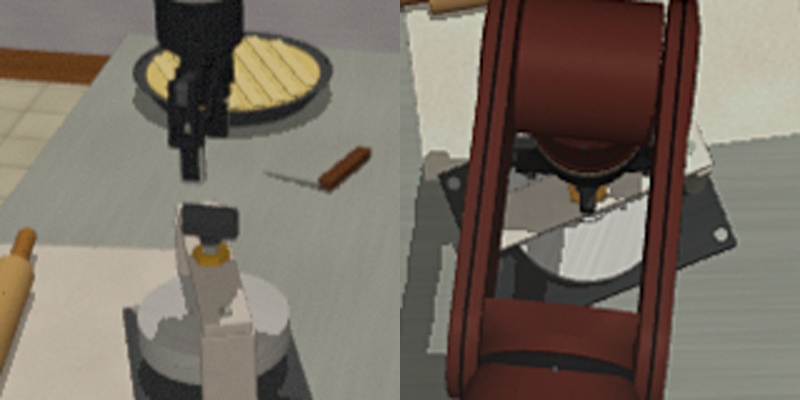

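The gripper hangs right above the handle, with open fingers straddling the bar. In the side crop the near finger tip is at about (193,178) and the handle at (210,220). Descending now.

>>> step_arm:
  series:
    - {"offset": [0.0,0.001,0.02],"roll": 0,"fingers": 0}
    - {"offset": [0.0,0.001,0.04],"roll": 0,"fingers": 0}
    - {"offset": [0.0,0.001,0.058],"roll": 0,"fingers": 0}
    - {"offset": [0.0,0.001,0.066],"roll": 0,"fingers": 0}
    - {"offset": [0.0,0.001,0.066],"roll": 0,"fingers": 0}
    - {"offset": [0.0,0.001,0.066],"roll": 0,"fingers": 0}

```text
clock: 2.85
ee_pos: [617.4, -1.5, 165.5]
ee_rot: [[-1.0, 0.025, -0.0], [0.025, 1.0, -0.0], [0.0, -0.0, -1.0]]
ft_force: [0.3, 0.5, 0.2]
finger_gap: 85.4
gripper_force: 0.0
```

```bash
python3 - <<'E'
from h import *
a=read_camera("side")[160:260,210:335,::-1]
cv2.imwrite("pics/e.png",cv2.resize(a,(625,500),interpolation=cv2.INTER_CUBIC))
p=get_state()["ee_pos"]
for X in (p,p+[0,42,13],p+[0,-42,13],[617,.4,178]): print(((np.array(proj("side",np.array(X)))-[210,160])*5).round(0))
E
python3 st.py 617 0.4 165
```

```text
[320. 310.]
[299. 332.]
[338. 243.]
[321. 291.]
t 2.9 p [618.1  -1.4 166.4] yaw 178.58 j [-0.13   0.255  1.61  -0.     1.275 -1.676] F [-0.5 -0.8  0.5] T [-0.029  0.006 -0.   ] eff6 0.022 gap 85.5 gf 0.0
tool offset mm [1.2 1.8 1.4] z axis [ 1.4e-03 -2.0e-04 -1.0e+00]
```

View pics/e.png

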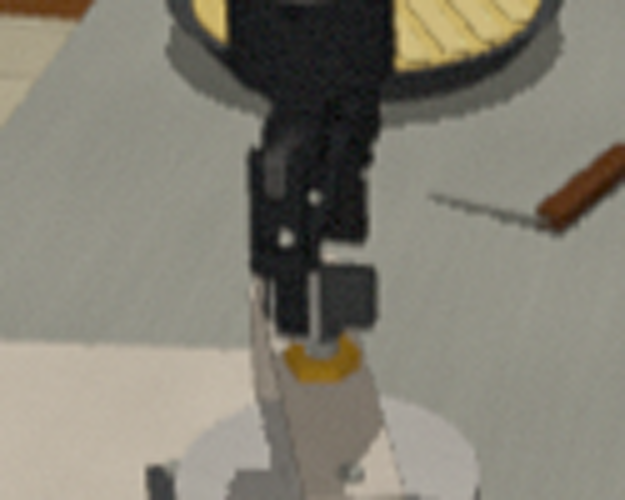

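The finger tip shows at (297,332), matching its projection (299,332), so the calibration holds. Closing.

>>> step_arm:
  series:
    - {"offset": [0.0,0.0015,0.001],"roll": 0,"fingers": 120}
    - {"offset": [0.0,0.0015,0.001],"roll": 0,"fingers": 180}
    - {"offset": [0.0,0.0015,0.001],"roll": 0,"fingers": 200}
    - {"offset": [0.0,0.0015,0.001],"roll": 0,"fingers": 205}
    - {"offset": [0.0,0.0015,0.001],"roll": 0,"fingers": 210}
    - {"offset": [0.0,0.0015,0.001],"roll": 0,"fingers": 215}
    - {"offset": [0.0,0.0015,0.001],"roll": 0,"fingers": 215}
    - {"offset": [0.0,0.0015,0.001],"roll": 0,"fingers": 215}

```text
clock: 3.57
ee_pos: [617.9, 1.5, 164.7]
ee_rot: [[-1.0, 0.022, 0.001], [0.022, 1.0, 0.001], [-0.001, 0.001, -1.0]]
ft_force: [-0.7, 4.9, 3.0]
finger_gap: 14.0
gripper_force: 16.7
```

```bash
python3 st.py 617 0.4 165
```

```text
t 3.57 p [617.9   1.5 164.7] yaw 178.71 j [-1.260e-01  2.560e-01  1.612e+00  1.000e-03  1.273e+00 -1.675e+00] F [-0.7  4.9  3. ] T [0.779 0.007 0.036] eff6 0.035 gap 14.0 gf 16.7
tool offset mm [ 0.8 -1.1 -0.3] z axis [ 5.0e-04  1.2e-03 -1.0e+00]
```

>>> step_arm:
  series:
    - {"offset": [0.0,0.0006,0],"roll": 0,"fingers": 218}
    - {"offset": [0.0,0.0006,0],"roll": 0.1,"fingers": 218}
    - {"offset": [0.0,0.0006,0],"roll": 0.2,"fingers": 218}
    - {"offset": [0.0,0.0006,0],"roll": 0.3,"fingers": 218}
    - {"offset": [0.0,0.0006,0],"roll": 0.4,"fingers": 218}
    - {"offset": [0.0,0.0006,0],"roll": 0.5,"fingers": 218}
    - {"offset": [0.0,0.0006,0],"roll": 0.6,"fingers": 218}
    - {"offset": [0.0,0.0006,0],"roll": 0.68,"fingers": 218}

```text
clock: 4.23
ee_pos: [617.9, 1.8, 164.8]
ee_rot: [[-0.76, 0.65, 0.0], [0.65, 0.76, 0.001], [0.0, 0.001, -1.0]]
ft_force: [0.3, 4.7, 3.1]
finger_gap: 13.6
gripper_force: 43.9
```

```bash
python3 st.py 617 0.4 165
```

```text
t 4.23 p [617.9   1.8 164.8] yaw 139.47 j [-1.250e-01  2.560e-01  1.612e+00  1.000e-03  1.273e+00 -9.890e-01] F [0.3 4.7 3.1] T [0.703 0.115 0.082] eff6 -0.941 gap 13.6 gf 43.9
tool offset mm [-0.2 -1.6 -0.2] z axis [ 5.e-04  7.e-04 -1.e+00]
```

>>> step_arm:
  series:
    - {"offset": [0.0005,0.0006,0],"roll": 0.0,"fingers": 216}
    - {"offset": [0.0005,0.0006,0],"roll": 0.08,"fingers": 216}
    - {"offset": [0.0005,0.0006,0],"roll": 0.16,"fingers": 216}
    - {"offset": [0.0005,0.0006,0],"roll": 0.17,"fingers": 216}
    - {"offset": [0.0005,0.0006,0],"roll": 0.17,"fingers": 216}

```text
clock: 4.65
ee_pos: [617.9, 1.9, 164.8]
ee_rot: [[-0.645, 0.764, 0.001], [0.764, 0.645, -0.0], [-0.001, 0.0, -1.0]]
ft_force: [0.1, 1.8, 4.7]
finger_gap: 13.2
gripper_force: 44.0
```

```bash
python3 st.py
```

```text
t 4.65 p [617.9   1.9 164.8] yaw 130.17 j [-0.124  0.256  1.612 -0.     1.273 -0.825] F [0.1 1.8 4.7] T [ 0.38   0.224 -0.067] eff6 0.288 gap 13.2 gf 44.0
```

>>> step_arm:
  series:
    - {"offset": [0,0,0],"roll": 0.02,"fingers": 214}
    - {"offset": [0,0,0],"roll": 0.04,"fingers": 214}
    - {"offset": [0,0,0],"roll": 0.04,"fingers": 214}

```text
clock: 4.9
ee_pos: [617.9, 1.9, 164.6]
ee_rot: [[-0.611, 0.791, 0.001], [0.791, 0.611, -0.0], [-0.0, 0.0, -1.0]]
ft_force: [-0.6, 2.5, 5.1]
finger_gap: 14.1
gripper_force: 14.4
```

```bash
python3 st.py
```

```text
t 4.9 p [617.9   1.9 164.6] yaw 127.68 j [-0.124  0.257  1.612 -0.     1.273 -0.782] F [-0.6  2.5  5.1] T [ 0.439  0.054 -0.065] eff6 0.223 gap 14.1 gf 14.4
```

>>> step_arm:
  series:
    - {"offset": [0,0,0],"roll": 0.02,"fingers": 214}
    - {"offset": [0,0,0],"roll": 0.04,"fingers": 214}

```text
clock: 5.07
ee_pos: [617.9, 1.9, 164.6]
ee_rot: [[-0.579, 0.815, 0.001], [0.815, 0.579, -0.0], [-0.0, 0.0, -1.0]]
ft_force: [0.2, 2.3, 5.3]
finger_gap: 13.8
gripper_force: 14.5
```

```bash
python3 st.py
```

```text
t 5.07 p [617.9   1.9 164.6] yaw 125.4 j [-0.124  0.257  1.612 -0.     1.273 -0.742] F [0.2 2.3 5.3] T [0.355 0.162 0.091] eff6 -0.296 gap 13.8 gf 14.5
```

>>> step_arm:
  series:
    - {"offset": [0,0,0],"roll": 0.02,"fingers": 214}
    - {"offset": [0,0,0],"roll": 0.04,"fingers": 214}

```text
clock: 5.23
ee_pos: [618.0, 1.9, 164.6]
ee_rot: [[-0.546, 0.838, 0.001], [0.838, 0.546, -0.0], [-0.0, 0.0, -1.0]]
ft_force: [0.1, 2.9, 4.0]
finger_gap: 13.8
gripper_force: 14.5
```

```bash
python3 st.py
```

```text
t 5.23 p [618.    1.9 164.6] yaw 123.1 j [-0.124  0.257  1.612 -0.     1.272 -0.702] F [0.1 2.9 4. ] T [0.402 0.141 0.038] eff6 -0.257 gap 13.8 gf 14.5
```

>>> step_arm:
  series:
    - {"offset": [0,0,0],"roll": 0.02,"fingers": 214}
    - {"offset": [0,0,0],"roll": 0.045,"fingers": 214}

```text
clock: 5.4
ee_pos: [618.0, 2.0, 164.6]
ee_rot: [[-0.508, 0.861, 0.001], [0.861, 0.508, -0.0], [-0.0, 0.001, -1.0]]
ft_force: [-0.4, 2.5, 4.5]
finger_gap: 14.0
gripper_force: 14.4
```

```bash
python3 st.py
```

```text
t 5.4 p [618.    2.  164.6] yaw 120.52 j [-0.124  0.257  1.612 -0.     1.273 -0.657] F [-0.4  2.5  4.5] T [0.396 0.143 0.037] eff6 -0.401 gap 14.0 gf 14.4
```

>>> step_arm:
  series:
    - {"offset": [0,0,0],"roll": 0.02,"fingers": 214}
    - {"offset": [0,0,0],"roll": 0.045,"fingers": 214}

```text
clock: 5.57
ee_pos: [617.9, 1.9, 164.6]
ee_rot: [[-0.469, 0.883, 0.001], [0.883, 0.469, -0.0], [-0.0, 0.001, -1.0]]
ft_force: [-1.3, 2.2, 5.2]
finger_gap: 14.0
gripper_force: 14.4
```

```bash
python3 st.py
```

```text
t 5.57 p [617.9   1.9 164.6] yaw 117.94 j [-0.124  0.257  1.612 -0.     1.273 -0.612] F [-1.3  2.2  5.2] T [0.382 0.175 0.014] eff6 -0.391 gap 14.0 gf 14.4
```

>>> step_arm:
  series:
    - {"offset": [0,0,0],"roll": 0.02,"fingers": 214}
    - {"offset": [0,0,0],"roll": 0.045,"fingers": 214}

```text
clock: 5.73
ee_pos: [618.0, 2.0, 164.6]
ee_rot: [[-0.428, 0.904, 0.001], [0.904, 0.428, -0.0], [-0.0, 0.001, -1.0]]
ft_force: [-0.4, 1.9, 5.4]
finger_gap: 13.8
gripper_force: 14.4
```

```bash
python3 st.py
```

```text
t 5.73 p [618.    2.  164.6] yaw 115.37 j [-0.124  0.257  1.612  0.     1.272 -0.567] F [-0.4  1.9  5.4] T [0.43  0.11  0.084] eff6 -0.391 gap 13.8 gf 14.4
```

>>> step_arm:
  series:
    - {"offset": [0,0,0],"roll": 0.02,"fingers": 214}
    - {"offset": [0,0,0],"roll": 0.045,"fingers": 214}

```text
clock: 5.9
ee_pos: [618.0, 2.0, 164.6]
ee_rot: [[-0.387, 0.922, 0.001], [0.922, 0.387, -0.0], [-0.0, 0.001, -1.0]]
ft_force: [0.1, 2.1, 4.7]
finger_gap: 13.6
gripper_force: 14.4
```

```bash
python3 st.py
```

```text
t 5.9 p [618.    2.  164.6] yaw 112.79 j [-0.124  0.257  1.612  0.     1.272 -0.522] F [0.1 2.1 4.7] T [0.336 0.154 0.098] eff6 -0.391 gap 13.6 gf 14.4
```

>>> step_arm:
  series:
    - {"offset": [0,0,0],"roll": 0.02,"fingers": 214}
    - {"offset": [0,0,0],"roll": 0.045,"fingers": 214}

```text
clock: 6.07
ee_pos: [618.0, 2.0, 164.6]
ee_rot: [[-0.345, 0.938, 0.001], [0.938, 0.345, -0.0], [-0.0, 0.001, -1.0]]
ft_force: [-0.4, 2.9, 5.0]
finger_gap: 13.6
gripper_force: 14.4
```

```bash
python3 st.py
```

```text
t 6.07 p [618.    2.  164.6] yaw 110.21 j [-0.124  0.257  1.612  0.     1.272 -0.477] F [-0.4  2.9  5. ] T [0.419 0.061 0.079] eff6 -0.391 gap 13.6 gf 14.4
```

>>> step_arm:
  series:
    - {"offset": [0,0,0],"roll": 0.02,"fingers": 214}
    - {"offset": [0,0,0],"roll": 0.045,"fingers": 214}

```text
clock: 6.23
ee_pos: [618.0, 2.0, 164.6]
ee_rot: [[-0.303, 0.953, 0.001], [0.953, 0.303, 0.0], [-0.0, 0.001, -1.0]]
ft_force: [-1.1, 1.5, 5.9]
finger_gap: 13.8
gripper_force: 14.4
```

```bash
python3 st.py
```

```text
t 6.23 p [618.    2.  164.6] yaw 107.63 j [-0.124  0.257  1.612  0.     1.272 -0.432] F [-1.1  1.5  5.9] T [0.408 0.146 0.072] eff6 -0.391 gap 13.8 gf 14.4
```

>>> step_arm:
  series:
    - {"offset": [0,0,0],"roll": 0.02,"fingers": 214}
    - {"offset": [0,0,0],"roll": 0.045,"fingers": 214}

```text
clock: 6.4
ee_pos: [618.0, 2.1, 164.6]
ee_rot: [[-0.26, 0.966, 0.001], [0.966, 0.26, 0.0], [-0.0, 0.001, -1.0]]
ft_force: [-0.4, 1.9, 5.3]
finger_gap: 14.0
gripper_force: 14.4
```

```bash
python3 st.py
```

```text
t 6.4 p [618.    2.1 164.6] yaw 105.06 j [-0.124  0.257  1.612  0.     1.272 -0.387] F [-0.4  1.9  5.3] T [0.465 0.087 0.054] eff6 -0.391 gap 14.0 gf 14.4
```

>>> step_arm:
  series:
    - {"offset": [0,0,0],"roll": 0.02,"fingers": 214}
    - {"offset": [0,0,0],"roll": 0.045,"fingers": 214}

```text
clock: 6.57
ee_pos: [618.0, 2.0, 164.6]
ee_rot: [[-0.216, 0.976, 0.001], [0.976, 0.216, 0.0], [-0.0, 0.001, -1.0]]
ft_force: [0.4, 3.4, 5.0]
finger_gap: 14.2
gripper_force: 14.4
```

```bash
python3 st.py
```

```text
t 6.57 p [618.    2.  164.6] yaw 102.47 j [-0.124  0.257  1.612  0.     1.272 -0.342] F [0.4 3.4 5. ] T [0.457 0.094 0.026] eff6 -0.393 gap 14.2 gf 14.4
```

>>> step_arm:
  series:
    - {"offset": [0,0,0],"roll": 0.02,"fingers": 214}
    - {"offset": [0,0,0],"roll": 0.045,"fingers": 214}

```text
clock: 6.73
ee_pos: [618.0, 2.0, 164.6]
ee_rot: [[-0.172, 0.985, 0.001], [0.985, 0.172, 0.0], [-0.0, 0.001, -1.0]]
ft_force: [-0.1, 1.5, 4.9]
finger_gap: 14.3
gripper_force: 14.4
```

```bash
python3 st.py
```

```text
t 6.73 p [618.    2.  164.6] yaw 99.89 j [-0.124  0.257  1.612  0.     1.272 -0.297] F [-0.1  1.5  4.9] T [0.489 0.066 0.082] eff6 -0.391 gap 14.3 gf 14.4
```

>>> step_arm:
  series:
    - {"offset": [0,0,0],"roll": 0.02,"fingers": 214}
    - {"offset": [0,0,0],"roll": 0.045,"fingers": 214}

```text
clock: 6.9
ee_pos: [618.1, 2.0, 164.6]
ee_rot: [[-0.127, 0.992, 0.001], [0.992, 0.127, 0.0], [-0.0, 0.001, -1.0]]
ft_force: [-0.3, 2.4, 5.0]
finger_gap: 13.6
gripper_force: 14.4
```

```bash
python3 st.py
```

```text
t 6.9 p [618.1   2.  164.6] yaw 97.31 j [-0.124  0.257  1.612  0.     1.272 -0.252] F [-0.3  2.4  5. ] T [0.466 0.059 0.051] eff6 -0.391 gap 13.6 gf 14.4
```

>>> step_arm:
  series:
    - {"offset": [0,0,0],"roll": 0.02,"fingers": 214}
    - {"offset": [0,0,0],"roll": 0.045,"fingers": 214}

```text
clock: 7.07
ee_pos: [618.1, 2.1, 164.6]
ee_rot: [[-0.082, 0.997, 0.001], [0.997, 0.082, 0.0], [-0.0, 0.001, -1.0]]
ft_force: [-0.4, 3.6, 4.3]
finger_gap: 13.9
gripper_force: 14.4
```

```bash
python3 st.py
```

```text
t 7.07 p [618.1   2.1 164.6] yaw 94.72 j [-0.124  0.257  1.612  0.     1.272 -0.207] F [-0.4  3.6  4.3] T [0.438 0.035 0.075] eff6 -0.393 gap 13.9 gf 14.4
```

>>> step_arm:
  series:
    - {"offset": [0,0,0],"roll": 0.02,"fingers": 214}
    - {"offset": [0,0,0],"roll": 0.045,"fingers": 214}

```text
clock: 7.23
ee_pos: [618.1, 2.0, 164.6]
ee_rot: [[-0.037, 0.999, 0.001], [0.999, 0.037, 0.0], [0.0, 0.001, -1.0]]
ft_force: [-0.1, 2.2, 5.3]
finger_gap: 13.7
gripper_force: 14.4
```

```bash
python3 st.py
```

```text
t 7.23 p [618.1   2.  164.6] yaw 92.14 j [-0.124  0.257  1.612  0.     1.272 -0.162] F [-0.1  2.2  5.3] T [ 0.427 -0.005  0.068] eff6 -0.391 gap 13.7 gf 14.4
```

>>> step_arm:
  series:
    - {"offset": [0,0,0],"roll": 0.02,"fingers": 214}
    - {"offset": [0,0,0],"roll": 0.045,"fingers": 214}

```text
clock: 7.4
ee_pos: [618.1, 2.0, 164.6]
ee_rot: [[0.008, 1.0, 0.001], [1.0, -0.008, 0.0], [0.0, 0.001, -1.0]]
ft_force: [0.5, 2.3, 5.3]
finger_gap: 13.9
gripper_force: 14.4
```

```bash
python3 st.py
```

```text
t 7.4 p [618.1   2.  164.6] yaw 89.56 j [-0.124  0.257  1.612  0.     1.272 -0.117] F [0.5 2.3 5.3] T [0.458 0.035 0.1  ] eff6 -0.392 gap 13.9 gf 14.4
```

>>> step_arm:
  series:
    - {"offset": [0,0,0],"roll": 0.02,"fingers": 214}
    - {"offset": [0,0,0],"roll": 0.045,"fingers": 214}

```text
clock: 7.57
ee_pos: [618.1, 2.1, 164.6]
ee_rot: [[0.053, 0.999, 0.001], [0.999, -0.053, 0.0], [0.0, 0.001, -1.0]]
ft_force: [1.3, 1.9, 6.2]
finger_gap: 13.9
gripper_force: 14.4
```

```bash
python3 st.py
```

```text
t 7.57 p [618.1   2.1 164.6] yaw 86.98 j [-0.124  0.257  1.612  0.     1.272 -0.072] F [1.3 1.9 6.2] T [0.465 0.012 0.038] eff6 -0.391 gap 13.9 gf 14.4
```

>>> step_arm:
  series:
    - {"offset": [0,0,0],"roll": 0.02,"fingers": 214}
    - {"offset": [0,0,0],"roll": 0.045,"fingers": 214}

```text
clock: 7.73
ee_pos: [618.1, 2.0, 164.6]
ee_rot: [[0.098, 0.995, 0.001], [0.995, -0.098, 0.0], [0.0, 0.001, -1.0]]
ft_force: [0.0, 2.8, 4.1]
finger_gap: 13.8
gripper_force: 14.4
```

```bash
python3 st.py; python3 -c "
from h import *
cv2.imwrite('pics/f.png',cv2.resize(read_camera('side')[160:260,210:335,::-1],(625,500),interpolation=cv2.INTER_CUBIC))"
```

```text
t 7.73 p [618.1   2.  164.6] yaw 84.39 j [-0.124  0.257  1.612  0.     1.272 -0.027] F [0.  2.8 4.1] T [ 0.479 -0.049  0.123] eff6 -0.393 gap 13.8 gf 14.4
```

View pics/f.png

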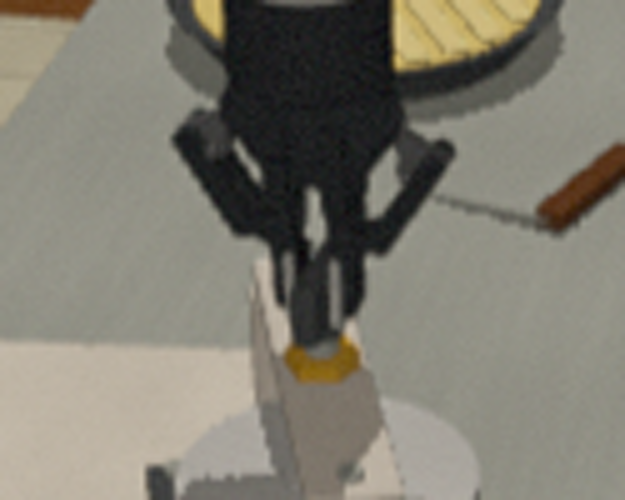

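The bar at (318,310) has turned with the fingers and now points along y, held between both pads. The bush at (320,362) looks unchanged.

>>> step_arm:
  series:
    - {"offset": [0,0,0],"roll": 0.02,"fingers": 214}
    - {"offset": [0,0,0],"roll": 0.045,"fingers": 214}

```text
clock: 7.95
ee_pos: [618.1, 2.0, 164.6]
ee_rot: [[0.142, 0.99, 0.001], [0.99, -0.142, 0.0], [0.0, 0.001, -1.0]]
ft_force: [0.5, 3.5, 4.4]
finger_gap: 14.1
gripper_force: 14.4
```

```bash
python3 st.py
```

```text
t 7.95 p [618.1   2.  164.6] yaw 81.82 j [-0.124  0.257  1.612  0.     1.272  0.018] F [0.5 3.5 4.4] T [ 0.538 -0.061  0.072] eff6 -0.432 gap 14.1 gf 14.4
```

>>> step_arm:
  series:
    - {"offset": [0,0,0],"roll": 0.02,"fingers": 214}
    - {"offset": [0,0,0],"roll": 0.045,"fingers": 214}

```text
clock: 8.12
ee_pos: [618.1, 2.1, 164.6]
ee_rot: [[0.187, 0.982, 0.001], [0.982, -0.187, 0.0], [0.0, 0.001, -1.0]]
ft_force: [1.5, 3.1, 5.6]
finger_gap: 13.7
gripper_force: 14.4
```

```bash
python3 st.py
```

```text
t 8.12 p [618.1   2.1 164.6] yaw 79.23 j [-0.124  0.257  1.612  0.     1.272  0.064] F [1.5 3.1 5.6] T [ 0.497 -0.101  0.129] eff6 -0.394 gap 13.7 gf 14.4
```

>>> step_arm:
  series:
    - {"offset": [0,0,0],"roll": 0.02,"fingers": 214}
    - {"offset": [0,0,0],"roll": 0.045,"fingers": 214}

```text
clock: 8.28
ee_pos: [618.1, 2.0, 164.6]
ee_rot: [[0.231, 0.973, 0.001], [0.973, -0.231, 0.0], [0.0, 0.001, -1.0]]
ft_force: [1.3, 2.0, 5.6]
finger_gap: 13.9
gripper_force: 14.4
```

```bash
python3 st.py
```

```text
t 8.28 p [618.1   2.  164.6] yaw 76.65 j [-0.124  0.257  1.612  0.     1.272  0.109] F [1.3 2.  5.6] T [ 0.54  -0.114  0.078] eff6 -0.392 gap 13.9 gf 14.4
```

>>> step_arm:
  series:
    - {"offset": [0,0,0],"roll": 0.02,"fingers": 214}
    - {"offset": [0,0,0],"roll": 0.045,"fingers": 214}

```text
clock: 8.45
ee_pos: [618.1, 2.1, 164.6]
ee_rot: [[0.274, 0.962, 0.001], [0.962, -0.274, 0.0], [0.0, 0.001, -1.0]]
ft_force: [1.6, 2.6, 4.0]
finger_gap: 13.7
gripper_force: 14.4
```

```bash
python3 st.py
```

```text
t 8.45 p [618.1   2.1 164.6] yaw 74.07 j [-0.124  0.257  1.612  0.     1.272  0.154] F [1.6 2.6 4. ] T [ 0.519 -0.12   0.042] eff6 -0.393 gap 13.7 gf 14.4
```

>>> step_arm:
  series:
    - {"offset": [0,0,0],"roll": 0.02,"fingers": 214}
    - {"offset": [0,0,0],"roll": 0.045,"fingers": 214}

```text
clock: 8.62
ee_pos: [618.2, 2.1, 164.6]
ee_rot: [[0.318, 0.948, 0.001], [0.948, -0.318, 0.0], [0.001, 0.001, -1.0]]
ft_force: [0.9, 2.9, 5.1]
finger_gap: 13.9
gripper_force: 14.4
```

```bash
python3 st.py
```

```text
t 8.62 p [618.2   2.1 164.6] yaw 71.49 j [-0.124  0.257  1.612  0.     1.272  0.199] F [0.9 2.9 5.1] T [ 0.548 -0.156  0.086] eff6 -0.391 gap 13.9 gf 14.4
```

>>> step_arm:
  series:
    - {"offset": [0,0,0],"roll": 0.02,"fingers": 214}
    - {"offset": [0,0,0],"roll": 0.045,"fingers": 214}

```text
clock: 8.78
ee_pos: [618.2, 2.1, 164.6]
ee_rot: [[0.36, 0.933, 0.001], [0.933, -0.36, 0.0], [0.001, 0.001, -1.0]]
ft_force: [1.6, 3.4, 5.5]
finger_gap: 13.8
gripper_force: 14.4
```

```bash
python3 st.py
```

```text
t 8.78 p [618.2   2.1 164.6] yaw 68.91 j [-0.124  0.257  1.612  0.     1.272  0.244] F [1.6 3.4 5.5] T [ 0.485 -0.199  0.023] eff6 -0.392 gap 13.8 gf 14.4
```

>>> step_arm:
  series:
    - {"offset": [0,0,0],"roll": 0.02,"fingers": 214}
    - {"offset": [0,0,0],"roll": 0.045,"fingers": 214}

```text
clock: 8.95
ee_pos: [618.2, 2.1, 164.6]
ee_rot: [[0.401, 0.916, 0.001], [0.916, -0.401, 0.0], [0.001, 0.001, -1.0]]
ft_force: [1.7, 4.3, 3.8]
finger_gap: 14.0
gripper_force: 16.7
```

```bash
python3 st.py
```

```text
t 8.95 p [618.2   2.1 164.6] yaw 66.33 j [-0.124  0.257  1.612  0.     1.272  0.289] F [1.7 4.3 3.8] T [ 0.57  -0.256  0.369] eff6 -0.178 gap 14.0 gf 16.7
```

Torque jumped to 0.37 N m, below the 0.45 limit, so the plate has bottomed. Pausing.

>>> step_arm:
  series:
    - {"offset": [0,0,0],"roll": -0.003,"fingers": 214}
    - {"offset": [0,0,0],"roll": -0.003,"fingers": 214}
    - {"offset": [0,0,0],"roll": -0.003,"fingers": 214}

```text
clock: 9.2
ee_pos: [618.2, 2.1, 164.7]
ee_rot: [[0.397, 0.918, 0.001], [0.918, -0.397, 0.0], [0.001, 0.001, -1.0]]
ft_force: [1.7, 3.4, 5.0]
finger_gap: 13.9
gripper_force: 14.6
```

```bash
python3 st.py
```

```text
t 9.2 p [618.2   2.1 164.7] yaw 66.62 j [-0.124  0.257  1.612  0.     1.272  0.284] F [1.7 3.4 5. ] T [ 0.558 -0.29   0.147] eff6 0.185 gap 13.9 gf 14.6
```

>>> step_arm:
  series:
    - {"offset": [0,0,0],"roll": 0,"fingers": 214}
    - {"offset": [0,0,0],"roll": 0,"fingers": 214}
    - {"offset": [0,0,0],"roll": 0,"fingers": 214}
    - {"offset": [0,0,0],"roll": 0,"fingers": 214}
    - {"offset": [0,0,0],"roll": 0,"fingers": 214}
    - {"offset": [0,0,0],"roll": 0,"fingers": 214}
    - {"offset": [0,0,0],"roll": 0,"fingers": 214}
    - {"offset": [0,0,0],"roll": 0,"fingers": 214}

```text
clock: 9.87
ee_pos: [618.2, 2.0, 164.7]
ee_rot: [[0.397, 0.918, 0.001], [0.918, -0.397, 0.0], [0.001, 0.001, -1.0]]
ft_force: [1.7, 3.8, 6.1]
finger_gap: 13.6
gripper_force: 14.6
```

```bash
python3 st.py
```

```text
t 9.87 p [618.2   2.  164.7] yaw 66.62 j [-0.124  0.257  1.612  0.     1.272  0.284] F [1.7 3.8 6.1] T [ 0.536 -0.292  0.211] eff6 0.187 gap 13.6 gf 14.6
```

>>> step_arm:
  series:
    - {"offset": [0,0,0],"roll": -0.05,"fingers": 214}
    - {"offset": [0,0,0],"roll": -0.13,"fingers": 214}
    - {"offset": [0,0,0],"roll": -0.21,"fingers": 214}
    - {"offset": [0,0,0],"roll": -0.29,"fingers": 214}
    - {"offset": [0,0,0],"roll": -0.37,"fingers": 214}
    - {"offset": [0,0,0],"roll": -0.45,"fingers": 214}
    - {"offset": [0,0,0],"roll": -0.53,"fingers": 214}
    - {"offset": [0,0,0],"roll": -0.6,"fingers": 214}

```text
clock: 10.53
ee_pos: [618.0, 2.0, 164.6]
ee_rot: [[-0.194, 0.981, 0.001], [0.981, 0.194, 0.0], [-0.0, 0.001, -1.0]]
ft_force: [0.8, 2.2, 5.8]
finger_gap: 13.9
gripper_force: 14.1
```

>>> step_arm:
  series:
    - {"offset": [0,0,0],"roll": -0.08,"fingers": 214}
    - {"offset": [0,0,0],"roll": -0.16,"fingers": 214}
    - {"offset": [0,0,0],"roll": -0.24,"fingers": 214}
    - {"offset": [0,0,0],"roll": -0.32,"fingers": 214}
    - {"offset": [0,0,0],"roll": -0.4,"fingers": 214}
    - {"offset": [0,0,0],"roll": -0.48,"fingers": 214}
    - {"offset": [0,0,0],"roll": -0.56,"fingers": 214}
    - {"offset": [0,0,0],"roll": -0.6,"fingers": 214}

```text
clock: 11.2
ee_pos: [617.9, 1.9, 164.6]
ee_rot: [[-0.714, 0.7, 0.0], [0.7, 0.714, -0.0], [-0.0, 0.0, -1.0]]
ft_force: [1.6, 3.1, 5.5]
finger_gap: 13.9
gripper_force: 14.1
```

>>> step_arm:
  series:
    - {"offset": [0,0,0],"roll": -0.08,"fingers": 214}
    - {"offset": [0,0,0],"roll": -0.16,"fingers": 214}
    - {"offset": [0,0,0],"roll": -0.24,"fingers": 214}
    - {"offset": [0,0,0],"roll": -0.32,"fingers": 214}
    - {"offset": [0,0,0],"roll": -0.36,"fingers": 214}
    - {"offset": [0,0,0],"roll": -0.36,"fingers": 214}
    - {"offset": [0,0,0],"roll": -0.36,"fingers": 214}

```text
clock: 11.78
ee_pos: [617.8, 1.8, 164.6]
ee_rot: [[-0.914, 0.407, 0.0], [0.407, 0.914, -0.0], [-0.0, -0.0, -1.0]]
ft_force: [0.0, 1.1, 6.2]
finger_gap: 13.6
gripper_force: 14.2
```

```bash
python3 st.py
```

```text
t 11.78 p [617.8   1.8 164.6] yaw 156.0 j [-0.124  0.257  1.612 -0.     1.273 -1.276] F [0.  1.1 6.2] T [ 0.398 -0.037  0.04 ] eff6 -0.028 gap 13.6 gf 14.2
```

>>> step_arm:
  series:
    - {"offset": [0,0,0],"roll": -0.008,"fingers": 214}
    - {"offset": [0,0,0],"roll": -0.016,"fingers": 214}
    - {"offset": [0,0,0],"roll": -0.016,"fingers": 214}
    - {"offset": [0,0,0],"roll": -0.016,"fingers": 214}

```text
clock: 12.12
ee_pos: [617.8, 1.8, 164.6]
ee_rot: [[-0.92, 0.392, 0.0], [0.392, 0.92, -0.0], [-0.0, -0.0, -1.0]]
ft_force: [0.7, 2.3, 5.8]
finger_gap: 14.0
gripper_force: 14.2
```

```bash
python3 st.py
```

```text
t 12.12 p [617.8   1.8 164.6] yaw 156.9 j [-0.125  0.257  1.612 -0.     1.273 -1.292] F [0.7 2.3 5.8] T [ 0.394 -0.069  0.074] eff6 0.004 gap 14.0 gf 14.2
```

Release, then rise once the fingers are open.

>>> step_arm:
  series:
    - {"offset": [0,0,0],"roll": 0,"fingers": 205}
    - {"offset": [0,0,0],"roll": 0,"fingers": 180}
    - {"offset": [0,0,0],"roll": 0,"fingers": 100}
    - {"offset": [0,0,0],"roll": 0,"fingers": 0}
    - {"offset": [0,0,0],"roll": 0,"fingers": 0}
    - {"offset": [0,0,0],"roll": 0,"fingers": 0}
    - {"offset": [0,0,0],"roll": 0,"fingers": 0}

```text
clock: 12.7
ee_pos: [617.6, 1.9, 164.1]
ee_rot: [[-0.92, 0.393, -0.0], [0.393, 0.92, -0.0], [0.0, -0.0, -1.0]]
ft_force: [0.1, -1.6, -0.3]
finger_gap: 83.1
gripper_force: 0.0
```

>>> step_arm:
  series:
    - {"offset": [0,0,-0.02],"roll": 0,"fingers": 0}
    - {"offset": [0,0,-0.05],"roll": 0,"fingers": 0}
    - {"offset": [0,0,-0.08],"roll": 0,"fingers": 0}
    - {"offset": [0,0,-0.11],"roll": 0,"fingers": 0}
    - {"offset": [0,0,-0.14],"roll": 0,"fingers": 0}
    - {"offset": [0,0,-0.14],"roll": 0,"fingers": 0}

```text
clock: 13.2
ee_pos: [620.6, 1.7, 312.7]
ee_rot: [[-0.92, 0.393, 0.012], [0.393, 0.92, -0.002], [-0.012, 0.003, -1.0]]
ft_force: [0.3, 0.2, 0.6]
finger_gap: 85.5
gripper_force: 0.0
```

>>> step_arm:
  series:
    - {"offset": [0.02,-0.03,0],"roll": 0,"fingers": 0}
    - {"offset": [0.03,-0.06,0],"roll": 0,"fingers": 0}
    - {"offset": [0.045,-0.09,0],"roll": 0,"fingers": 0}
    - {"offset": [0.06,-0.12,0],"roll": 0,"fingers": 0}
    - {"offset": [0.07,-0.15,0],"roll": 0,"fingers": 0}
    - {"offset": [0.08,-0.18,0],"roll": 0,"fingers": 0}
    - {"offset": [0.09,-0.21,0],"roll": 0,"fingers": 0}
    - {"offset": [0.09,-0.21,0],"roll": 0,"fingers": 0}

```text
clock: 13.87
ee_pos: [449.7, -159.1, 304.4]
ee_rot: [[-0.918, 0.396, -0.001], [0.396, 0.918, -0.002], [-0.0, -0.002, -1.0]]
ft_force: [-0.4, -0.2, 0.7]
finger_gap: 85.3
gripper_force: 0.0
```

```bash
python3 st.py; python3 -c "
from h import *
f=lambda i:cv2.resize(i,(400,400),interpolation=cv2.INTER_CUBIC)
a=read_camera('side');b=read_camera('top')
cv2.imwrite('pics/g.png',np.hstack([f(b[145:225,275:355,::-1]),f(a[180:260,230:310,::-1])]))"
```

```text
t 13.87 p [ 449.7 -159.1  304.4] yaw 156.64 j [-0.504 -0.181  1.798 -0.002  1.524 -1.667] F [-0.4 -0.2  0.7] T [ 0.02  -0.078 -0.   ] eff6 -0.757 gap 85.3 gf 0.0
```

View pics/g.png

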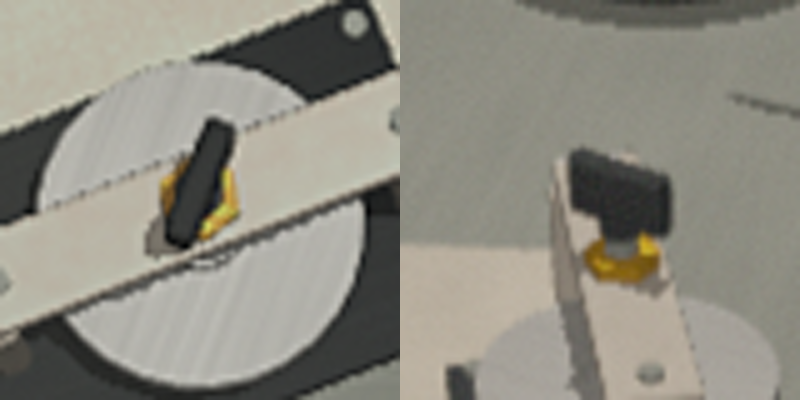

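The bar at (200,182) in the top crop now stands about 22° clockwise of its start, as planned. The bush looks unmoved and the gripper is clear.

```bash
python3 -c "from workcell import *;print(hand_in())"
```

```text
the job is handed in; nothing more can be done
None
```

The screw was turned clockwise about 112° to the stop (torque there about 0.37 N m), held there for about 0.9 s, backed off by about 90° and released. The bush looked unmoved in the last pictures, and I handed the job in at about 14 s.

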